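# Clamp the spring tweezers and hold them at the gauge mark

## Task

The long spring tweezers are loaded in the setting stand: first push the raised clamp lever fully down over their heel. Then squeeze the two arms at their ribbed finger rests until each tip stands over the dark band on its side of the gauge block, never letting the tips touch each other, and hold them steady there for two seconds; your program finishes while still holding the squeeze. Leave the other things on the bench where they are.

Things in the scene. Friction and masses are not known exactly. Their poses are not given: they have to be found in the camera images.
- stand: Fixed green setting stand: base plate 270x100x12 mm. Origin: centre of its underside; x along the spring tweezers from heel to tips (away from the robot), y to their left, z up. The tweezers' heel sits in a cradle at x = -113 mm; both steel arms run level towards +x, mid-height 56 mm above the bench. With the clamp down nothing rises above 92 mm.
- grip_mid (a point): Point midway between the finger rests, at stand (20, 0, 56) mm: squeeze here, a finger outside each arm, closing along the stand's y. The rests are ribbed pads 34 mm long (x), 14 mm high, 5 mm thick, outer faces about 33 mm apart when free. The base plate's top is 44 mm below this point; the gauge block may begin 28 mm from it in +x.
- leaf_l: Left (+y) tweezer arm. Origin at its pivot, stand (-100, +4, 56) mm; x axis along the arm to the tip. Free, it stands 0.085 rad out; squeezed, it turns inward. Spring 10 N m/rad: 1.7 N at the rest (120 mm from the pivot) to start, 4 to 8 N at the marks. The arms move independently, so centre the squeeze. The tip (190 mm from the pivot) moves 1.58 times as far as the rest.
- leaf_r: Right (stand -y) tweezer arm, mirror image of leaf_l: pivot at stand (-100, -4, 56) mm.
- tip_l (a point): Point of the left arm, middle of its 3 mm thickness, 190 mm from the pivot and 5 mm below mid-height. Free, the tips stand 40 mm apart and 20 mm either side of the stand's x axis; they touch at 3 mm between these points.
- tip_r (a point): Point of the right arm, likewise.
- gauge: Fixed aluminium taper gauge block under the tips, 54x56x34 mm, parallel to the stand. Origin: centre of its underside, at stand (75 to 105, 0, 12) mm; this place varies, and with it the marked gap (10 to 26 mm). On its top, 2.5 mm below the tips, two dark bands 5 mm wide spread in a V towards +x: centre lines at y = +/-(9 mm + 0.27 u), u = x in the gauge's frame.
- mark_l: Left dark band on the gauge, 46 x 5 mm. Origin: band centre on the gauge's top; x along the band, y across it (to the left).
- mark_r: Right dark band, likewise (y across it, to the left).
- clamp (a joint): Angle of the hold-down clamp lever, rad: 0 = fully down on the heel, positive = raised (starts 0.55 to 1.0). It stays where it is left; about 1.5 N at the handle moves it, and a rigid stop ends it at 0.
- clamp_hinge (a point): Hinge of the clamp lever, at stand (-112, -37, 77) mm; the hinge axis runs along the stand's x, and the lever points to stand +y when down.
- clamp_handle (a point): Centre of the clamp lever's black round handle, 20 mm thick and 40 mm long, 112 mm from the hinge. The lever's flat steel bar (20 wide, 9 thick) lies between. Down, the handle's centre is 77 mm above the bench at stand (-112, +75). Push it down from above.
- hole_block: Bystander: steel setting block full of holes, 76x51x25 mm. Leave it alone.
- pliers: Bystander: blue-handled pliers, about 190 mm long. Leave it alone.
- marker: Bystander: black marker pen, 120 mm long, 14 mm thick. Leave it alone.
- rivet_jar: Bystander: clear jar of radius 24 mm, 60 mm high. Leave it alone.
- hammer: Bystander: hammer with a wooden handle. Leave it alone.
- screwdriver: Bystander: screwdriver. Leave it alone.
- air_grinder: Bystander: air die grinder, about 215 mm long and 35 mm high. Leave it alone.

How it is judged:
On the way, in this order (a step that is already met when the one before it is completed fails the run):
1. the clamp lever is fully down (value of joint clamp below 0.08 rad), for 0.2 s.
2. squeezed by the fingers, both tips stand over their bands, steadily for a second (y of tip_l in the frame of mark_l between -0.0025 and 0.0025 m and y of tip_r in the frame of mark_r between -0.0025 and 0.0025 m and contact force between the fingers and leaf_l above 0.5 N and contact force between the fingers and leaf_r above 0.5 N and angular speed of each of leaf_l, leaf_r below 0.05 rad/s), for 1 s.
At the end, for the whole second after the job is handed in: Clamp lever within 0.08 rad of fully down; the middle of each tip within 2.5 mm of the centre line of its band (that is, over the 5 mm band); the fingers press on both arms with more than 0.5 N each; the arms at rest (under 0.05 rad/s) (all of step 2 and value of joint clamp below 0.08 rad); the arm keeps its last pose, push and grip.
It fails at once if the tweezer tips touch each other (distance between tip_l and tip_r below 0.0033 m).
It fails at once if a bystander is disturbed (distance of any of hole_block, pliers, marker, rivet_jar, hammer, screwdriver, air_grinder from where it was at the start of the episode above 0.03 m).
It also fails if it takes over 45 s, if anything falls off the work surface, if the arm or the gripper's body presses on something with over 40 N, if the wrist force passes 120 N, or if a joint passes its speed limit or range.

## Robot

A 6-joint arm with a two-finger parallel gripper is mounted at the origin on the work surface. World frame = base frame: x ahead of the robot, y to its left, z up, the work surface at z = 0. Lengths are in m, angles in rad, forces in N, time in s.
With the tool pointing down it reaches from about 0.275 to 0.825 m from the base axis. Payload 4.9 kg.
Tool frame: the origin (TCP) lies at the very end of the fingers, on their centre line; the grasp point (between the pads) lies 19 mm behind it; z points along the fingers, y is the direction in which the jaws open and shut (so a half turn about z gives the same grasp; the last joint's range is limited). The gripper opens to 85 mm and grips with 20 to 120 N. Pads are 22 mm wide; open, the fingers measure 114 mm over their backs; the gripper's body (76 mm by 85 mm) begins 54 mm behind the grasp point. The pads swing forward as they close: fully open they stand 13 mm farther back than shut.
Start: joints at [1.059, 0.326, -0.193, 1.052, 0, 1.437], TCP at [0.203, 0.511, 0.231] pointing down, gripper open.
Joint ranges: [-2.65, 2.65], [-0.97, 1.79], [-1.3, 1.35], [-1.93, 2.1], [-1.47, 1.37], [-3.14, 3.14]. Speed limits (rad/s): [2.57, 2.57, 3.14, 3.14, 3.14, 3.14].

## Interface

Orientations are given as a unit quaternion [x, y, z, w].
In Python, from workcell import readout, capture, camera_model, ticket gives the robot as it stands.
- The arm moves only by the tool drive_tool, never from a script. Its argument "targets" is a list of rows, each a list of 3 entries, a list of its own where there are three numbers: the finger opening in cm, from 0 to 8.54, then the shift along the tool's x, y, z in cm, then the turn about the tool's z in rad. A call has exactly 5 rows; each row shifts and turns the commanded pose from where the row before left it, along the tool's axes as they then stand; what a row does not reach is not made up. A row lasts 1/12 s, in which the tool goes at most 41.7 mm and 7.16 degrees, less where a joint would pass 70% of its speed; a pose out of reach is approached as far as the arm can. A call is refused whole if a number of a shift passes 4.17 or a number of a turn 0.125, either way. A call with a gripper value outside its range is refused whole. The fingers move at their own pace and stop on an object; the grip force is fixed at half the most. Time passes only in rows, so rows that do not move let the fingers close, or fill a call up. It gives the time, the measured TCP pose, the force and the opening at its end, in the units of the state.
- readout.read_state(): the state, without advancing time (a new reading comes with each control period).
- capture(name): name is "side" or "top" or "wrist"; returns the picture (480x640x3 uint8, red, green, blue); there is no depth.
- camera_model(name): a dict with "K" (3x3 intrinsics, pixels), "pose" (4x4, takes a point from camera to world coordinates). Camera axes: x right, y up, looking along -z (the intrinsics and any distortion apply to the point x, -y, -z); pixel columns grow to the right and rows downward; lengths in m; the calibration is good to about 2 mm. A picture is of the moment at which its call begins: read the wrist's pose just before it. camera_model takes no time and is no camera call; for the wrist camera it gives the pose at the moment of the call.
- ticket.hand_in(): hands the job in, once; it reports no verdict.
The state is a dict: "time": time; "qpos": joint angles; "joint_velocities": joint speeds; "joint_torque": joint torques, N m; "ee_pos": TCP position; "tool_rot": TCP orientation; "force": force on the tool from outside, world axes, zero at the start; "moment": the same for the moment, N m; "width": finger opening in m.
Only numpy, scipy, OpenCV 4.12 (cv2) and the standard library are available. Lean on these libraries where they do the work, as an engineer would, in place of code of your own. Each camera call takes 0.05 s, during which the arm holds its last target.

## Working session

There is one attempt and no reset: what is moved stays moved. The work goes in short steps, Python scripts to look and compute and a tool call to move; the robot and the scene stay as the last step left them, time stands still between calls to the robot, and variables do not carry over. Pictures are saved under pics/ and viewed, and the job is handed in when it is done.

Besides the shell and the picture viewer there is one more tool, called in YAML: its name, and indented under it one key for each argument. drive_tool: Moves the arm, as the interface text tells. Its arguments: {"type":"object","properties":{"targets":{"type":"array","items":{"type":"array"}}},"required":["targets"]}

```bash
ls; mkdir -p pics
python3 - <<'E'
from workcell import readout, capture, camera_model
import cv2
s=readout.read_state()
for k,v in s.items(): print(k,v)
for n in ("side","top","wrist"):
    m=camera_model(n); print(n,m)
    cv2.imwrite(f"pics/{n}0.png",capture(n)[:,:,::-1])
E
```

```text
pics
time 0.0
qpos [ 1.05880149e+00  3.26949810e-01 -1.93597168e-01  1.05203585e+00
  1.46780069e-05  1.43662113e+00]
joint_velocities [-0.00073181  0.00200466  0.00020776  0.00160363  0.0010579  -0.00091301]
joint_torque [-4.26182178e-04 -4.43404377e+01  2.62440526e+01  1.54126296e-02
 -1.46312914e-04  1.54768179e-05]
ee_pos [0.20256612 0.51068891 0.2304936 ]
tool_rot [ 1.87788155e-01  9.82209148e-01 -8.44703148e-04 -2.90560182e-04]
force [-0.57747174  0.4537394   0.24577355]
moment [-0.0272951  -0.00158096 -0.01541523]
width 0.08535000006823003
side {'K': array([[584.4441582 ,   0.        , 333.6005923 ],
       [  0.        , 584.4441582 , 244.32535613],
       [  0.        ,   0.        ,   1.        ]]), 'pose': array([[-0.95654824,  0.15547442, -0.24666408,  0.14673725],
       [-0.29058744, -0.5778658 ,  0.76264674,  1.33739353],
       [-0.02396667,  0.80118588,  0.59793543,  1.09237113],
       [ 0.        ,  0.        ,  0.        ,  1.        ]])}
top {'K': array([[476.72977046,   0.        , 315.87526713],
       [  0.        , 476.72977046, 239.84442033],
       [  0.        ,   0.        ,   1.        ]]), 'pose': array([[-0.02270301,  0.99213667, -0.12308292,  0.40529665],
       [-0.99961065, -0.02452489, -0.01330699,  0.01519162],
       [-0.01622095,  0.12273288,  0.99230717,  1.38959709],
       [ 0.        ,  0.        ,  0.        ,  1.        ]])}
wrist {'K': array([[418.08619102,   0.        , 327.98065628],
       [  0.        , 418.08619102, 237.1222977 ],
       [  0.        ,   0.        ,   1.        ]]), 'pose': array([[ 0.36945716, -0.89241415, -0.25903359,  0.13506456],
       [ 0.92924642,  0.35433848,  0.10461992,  0.53761158],
       [-0.00157873, -0.27935861,  0.96018554,  0.37227553],
       [ 0.        ,  0.        ,  0.        ,  1.        ]])}
```

View pics/side0.png

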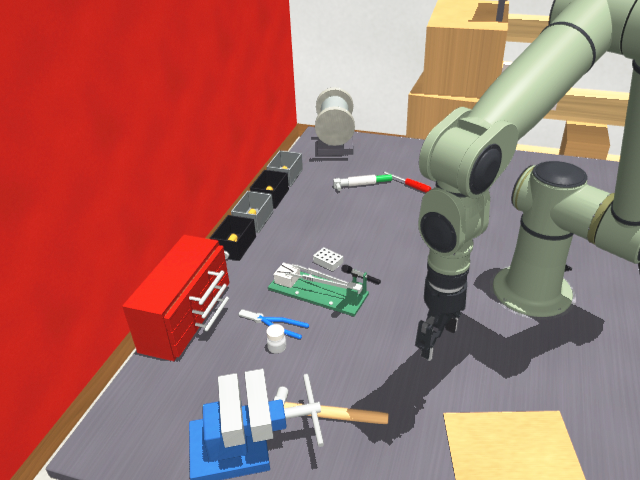

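View pics/top0.png

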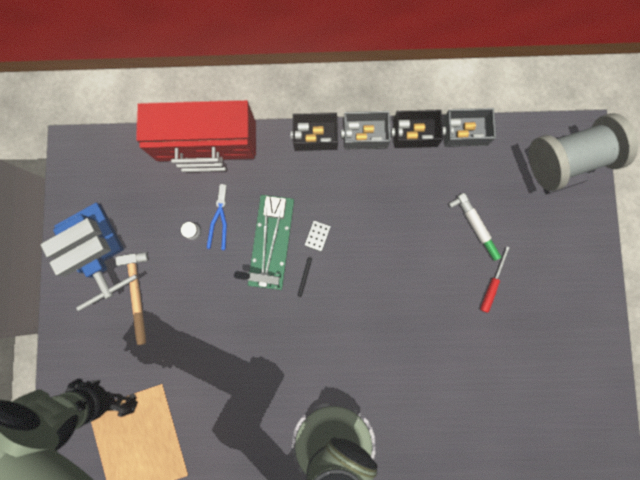

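View pics/wrist0.png

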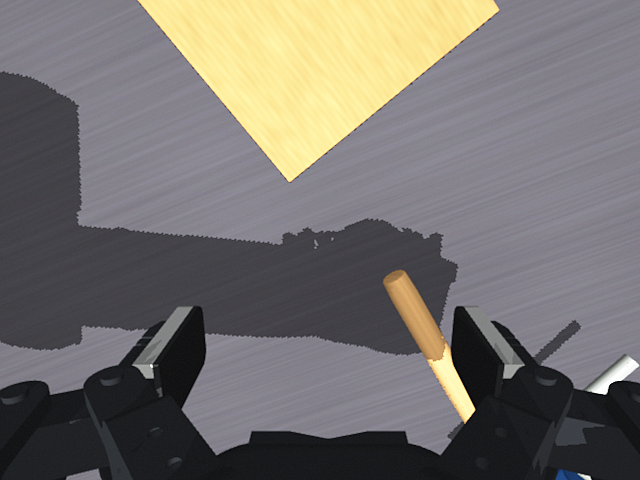

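The side view shows the green stand near (320,290) with its lever raised. The top view shows it at about (271,242), heel towards the robot, with the handle at (243,275) and the marker close by at (305,278). Next I'll measure the stand roughly from the top view.

```bash
cat > h.py <<'E'
import numpy as np, cv2
from scipy.spatial.transform import Rotation as R
from workcell import readout, capture, camera_model
def ray(m,uv):
    K,P=m["K"],m["pose"]; uv=np.atleast_2d(uv).astype(float)
    d=np.c_[(uv[:,0]-K[0,2])/K[0,0],-(uv[:,1]-K[1,2])/K[1,1],-np.ones(len(uv))]
    return P[:3,3],d@P[:3,:3].T
def onz(m,uv,z):
    o,d=ray(m,uv); return o+d*((z-o[2])/d[:,2])[:,None]
def proj(m,p):
    P=np.linalg.inv(m["pose"]); c=np.atleast_2d(p)@P[:3,:3].T+P[:3,3]; K=m["K"]
    return np.c_[K[0,0]*c[:,0]/-c[:,2]+K[0,2],K[1,1]*-c[:,1]/-c[:,2]+K[1,2]]
def green(im):
    h=cv2.cvtColor(im,cv2.COLOR_RGB2HSV)
    return cv2.inRange(h,(60,90,30),(90,255,255))
def load(n): return cv2.imread(n)[:,:,::-1].copy()
E
python3 - <<'E'
from h import *
for n in ("top",):
    im=load(f"pics/{n}0.png"); m=camera_model(n)
    g=green(im); g[:,400:]=0; g[:150]=0
    k=cv2.morphologyEx(g,cv2.MORPH_CLOSE,np.ones((5,5)))
    cs=max(cv2.findContours(k,0,1)[0],key=cv2.contourArea)
    w=onz(m,cs[:,0,:],0.012)
    r=cv2.minAreaRect(w[:,:2].astype(np.float32)); print(r, cv2.boxPoints(r))
    print(onz(m,[[243,275]],0.14))
E
```

```text
((0.5452588796615601, 0.1510169357061386), (0.013428563252091408, 0.025491058826446533), 79.87377166748047) [[0.5315314  0.14664812]
 [0.5566254  0.14216636]
 [0.55898637 0.15538575]
 [0.53389233 0.15986751]]
[[0.47208765 0.2252608  0.14      ]]
```

Run:
```python
from h import *
im=load("pics/top0.png"); m=camera_model("top")
h=cv2.cvtColor(im,cv2.COLOR_RGB2HSV); print(h[270,255],h[205,288],h[240,258])
g=cv2.inRange(h,(45,60,30),(95,255,255)); g[:,400:]=0; g[:150]=0; g[:,:200]=0;g[350:]=0
g=cv2.morphologyEx(g,cv2.MORPH_CLOSE,np.ones((3,3)))
cs=np.vstack([c for c in cv2.findContours(g,0,1)[0] if cv2.contourArea(c)>20])
w=onz(m,cs[:,0,:],0.012)
r=cv2.minAreaRect(w[:,:2].astype(np.float32)); print(r, cv2.boxPoints(r))
cv2.imwrite("pics/top_z.png",cv2.resize(im[180:310,220:340,::-1],None,fx=4.5,fy=4.5,interpolation=cv2.INTER_CUBIC))
```

```text
[71 67 91] [ 70  81 148] [ 72  83 148]
((0.5749942660331726, 0.16517958045005798), (0.09933840483427048, 0.26818856596946716), 81.51014709472656) [[0.43503654 0.13585156]
 [0.70028627 0.09625775]
 [0.714952   0.1945076 ]
 [0.44970226 0.23410141]]
```

View pics/top_z.png

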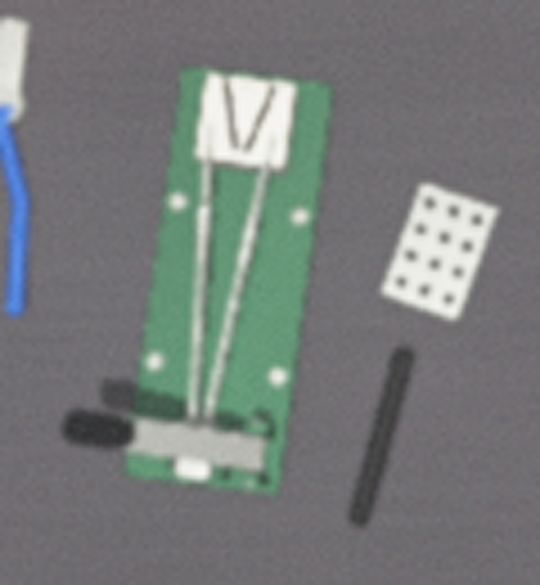

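The stand measures 268 x 99 mm, close to the stated 270 x 100. Its centre is about (0.575, 0.165) with yaw about -8.5°. I'll turn the tool in place so tool x points along stand x, which puts the wrist camera over the tips, and close the fingers.

drive_tool:
  targets:
    - [0,[0,0,-1.4],-0.125]
    - [0,[0,0,-1.4],-0.125]
    - [0,[0,0,-1.4],-0.125]
    - [0,[0,0,-1.4],-0.125]
    - [0,[0,0,-1.4],-0.125]

```text
time: 0.57
ee_pos: [0.2028, 0.511, 0.3016]
tool_rot: [-0.126, 0.992, -0.0, -0.0]
force: [0.3, -0.4, -0.3]
width: 0.0255
```

drive_tool:
  targets:
    - [0,[0,0,0],-0.125]
    - [0,[0,0,0],-0.125]
    - [0,[0,0,0],-0.125]
    - [0,[0,0,0],-0.125]
    - [0,[0,0,0],-0.125]

```text
time: 0.98
ee_pos: [0.2028, 0.511, 0.301]
tool_rot: [-0.425, 0.905, -0.0, -0.0]
force: [0.9, 0.6, -1.2]
width: -0.0
```

drive_tool:
  targets:
    - [0,[0,0,0],-0.125]
    - [0,[0,0,0],-0.125]
    - [0,[0,0,0],-0.125]
    - [0,[0,0,0],-0.125]
    - [0,[0,0,0],-0.125]

```text
time: 1.4
ee_pos: [0.2028, 0.511, 0.3009]
tool_rot: [-0.683, 0.731, -0.0, -0.0]
force: [1.0, -0.5, 0.2]
width: -0.0001
```

drive_tool:
  targets:
    - [0,[0,0,0],-0.125]
    - [0,[0,0,0],-0.125]
    - [0,[0,0,0],-0.125]
    - [0,[0,0,0],-0.125]
    - [0,[0,0,0],-0.125]

```text
time: 1.82
ee_pos: [0.2028, 0.511, 0.3009]
tool_rot: [0.874, -0.485, -0.0, 0.0]
force: [-0.1, -0.3, -0.3]
width: -0.0002
```

drive_tool:
  targets:
    - [0,[0,0,0],-0.125]
    - [0,[0,0,0],-0.125]
    - [0,[0,0,0],-0.125]
    - [0,[0,0,0],-0.125]
    - [0,[0,0,0],-0.12]

```text
time: 2.23
ee_pos: [0.2028, 0.511, 0.3009]
tool_rot: [0.981, -0.195, -0.0, 0.0]
force: [0.6, 0.0, 0.2]
width: -0.0003
```

```bash
cat >> h.py <<'E'
C0=np.array([0.575,0.165]); YAW=-0.148
def info(target=None,heading=None):
    s=readout.read_state(); M=R.from_quat(s["tool_rot"]).as_matrix()
    print("t %.2f"%s["time"],"pos",s["ee_pos"].round(4),"head %.4f"%np.arctan2(M[1,0],M[0,0]),"tilt",M[:,2].round(3),"F",np.round(s["force"],1),"w %.4f"%s["width"],"q",np.round(s["qpos"],2))
    if target is not None: print("tool-shift cm",(M.T@(np.array(target)-s["ee_pos"])*100).round(2))
    return s,M
def st2w(p,C=None,yaw=None):
    C=C0 if C is None else C; yaw=YAW if yaw is None else yaw
    c,s=np.cos(yaw),np.sin(yaw); p=np.atleast_2d(p)
    return np.c_[C[0]+c*p[:,0]-s*p[:,1],C[1]+s*p[:,0]+c*p[:,1],p[:,2]]
E
python3 - <<'E'
from h import *
info([0.51,0.165,0.32])
E
```

```text
t 2.23 pos [0.2028 0.511  0.3009] head -0.3933 tilt [-0.    -0.001 -1.   ] F [0.6 0.  0.2] w -0.0003 q [ 1.06  0.29 -0.06  1.22 -0.   -1.69]
tool-shift cm [41.64 20.19 -1.9 ]
```

drive_tool:
  targets:
    - [0,[0,0,0],-0.123]
    - [0,[0,0,0],-0.122]
    - [0,[2.73,2.28,-0.15],0]
    - [0,[2.73,2.28,-0.15],0]
    - [0,[2.73,2.28,-0.15],0]

```text
time: 2.65
ee_pos: [0.2734, 0.4302, 0.3054]
tool_rot: [0.997, -0.076, -0.0, 0.0]
force: [0.5, -0.8, 0.9]
width: 0.0003
```

drive_tool:
  targets:
    - [0,[2.73,2.28,-0.15],0]
    - [0,[2.73,2.28,-0.15],0]
    - [0,[2.73,2.28,-0.15],0]
    - [0,[2.73,2.28,-0.15],0]
    - [0,[2.73,2.28,-0.15],0]

```text
time: 3.07
ee_pos: [0.3913, 0.2959, 0.3132]
tool_rot: [0.997, -0.077, -0.0, 0.0]
force: [0.2, 1.0, 0.7]
width: 0.0
```

drive_tool:
  targets:
    - [0,[2.73,2.28,-0.15],0]
    - [0,[2.73,2.28,-0.15],0]
    - [0,[2.73,2.28,-0.15],0]
    - [0,[2.73,2.28,-0.15],0]
    - [0,[2.73,2.28,-0.15],0]

```text
time: 3.48
ee_pos: [0.5087, 0.1622, 0.3207]
tool_rot: [0.997, -0.077, -0.0, -0.0]
force: [0.2, 0.9, -0.7]
width: 0.0002
```

drive_tool:
  targets:
    - [0,[0,0,0],0]
    - [0,[0,0,0],0]
    - [0,[0,0,0],0]
    - [0,[0,0,0],0]
    - [0,[0,0,0],0]

```text
time: 3.9
ee_pos: [0.5071, 0.1648, 0.3208]
tool_rot: [0.997, -0.076, -0.0, -0.0]
force: [-0.7, 0.4, -1.0]
width: -0.0002
```

Run:
```python
from h import *
import json
info([0.51,0.165,0.32])
m=camera_model("wrist"); im=capture("wrist")
cv2.imwrite("pics/wrist1.png",im[:,:,::-1])
json.dump({k:v.tolist() for k,v in m.items()},open("w1.json","w"))
m=camera_model("side"); im=capture("side")
cv2.imwrite("pics/side1.png",im[:,:,::-1])
cv2.imwrite("pics/side1z.png",cv2.resize(im[230:330,240:400,::-1],None,fx=5,fy=5,interpolation=cv2.INTER_CUBIC))
```

```text
t 3.90 pos [0.5071 0.1648 0.3208] head -0.1525 tilt [-0.  0. -1.] F [-0.7  0.4 -1. ] w -0.0002 q [ 0.18  0.25 -0.07  1.25  0.   -2.81]
tool-shift cm [ 0.28 -0.06  0.08]
```

View pics/wrist1.png

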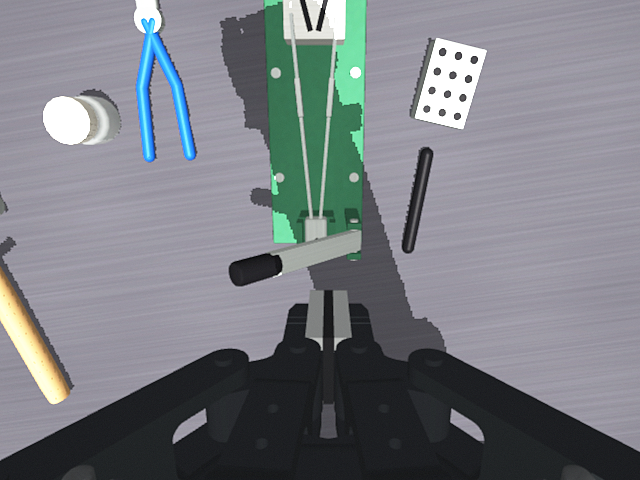

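View pics/side1z.png

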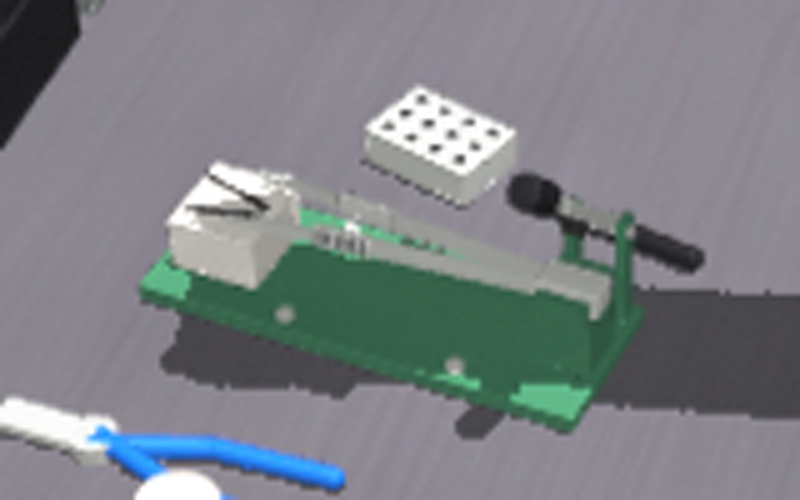

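The wrist view shows the handle at about (256,269), the bar running to the hinge near (357,240), and the base plate edges. In the side view the handle is at about (347,269). Next I'll triangulate the handle and refine the stand pose from the wrist view.

Run:
```python
from h import *
import json
m={k:np.array(v) for k,v in json.load(open("w1.json")).items()}; im=load("pics/wrist1.png")
ms=camera_model("side"); mt=camera_model("top")
# handle mask in wrist
hsv=cv2.cvtColor(im,cv2.COLOR_RGB2HSV)
d=(hsv[:,:,2]<45).astype(np.uint8)
n,l,st,ce=cv2.connectedComponentsWithStats(d); i=[k for k in range(1,n) if st[k,4]>100 and st[k,0]<300 and st[k,0]>200 and 220<ce[k,1]<300]
print(st[i],ce[i])
def tri(a,b):
    (o1,d1),(o2,d2)=a,b; d1=d1[0]/np.linalg.norm(d1);d2=d2[0]/np.linalg.norm(d2)
    t=np.linalg.lstsq(np.c_[d1,-d2],o2-o1,rcond=None)[0]; p,q=o1+t[0]*d1,o2+t[1]*d2
    return (p+q)/2,np.linalg.norm(p-q)
hw=ce[i[0]] if i else [256,269]
print("w-s",tri(ray(m,hw),ray(ms,[347.6,269.3])))
print("w-t",tri(ray(m,hw),ray(mt,[242,275])))
# edges of base plate
h=hsv; g=cv2.inRange(h,(45,60,20),(95,255,255))
ys=np.arange(90,200,5); L=[];Rr=[]
for y in ys:
    xs=np.where(g[y,230:400])[0]+230; L.append([xs.min()-.5,y]);Rr.append([xs.max()+.5,y])
for nm,E in(("L",L),("R",Rr)):
    w=onz(m,E,0.012)[:,:2]; vx,vy,x0,y0=cv2.fitLine(w.astype(np.float32),cv2.DIST_HUBER,0,1e-4,1e-4).ravel()
    if vx<0: vx,vy=-vx,-vy
    print(nm,"yaw",np.arctan2(vy,vx),"y at x=.575",y0+(0.575-x0)*vy/vx, "resid",np.abs(-(w[:,0]-x0)*vy+(w[:,1]-y0)*vx).max())
cv2.imwrite("pics/w1z.png",cv2.resize(im[190:300,220:380,::-1],None,fx=5,fy=5,interpolation=cv2.INTER_CUBIC))
```

```text
[[ 229  254   53   32 1131]] [[254.85499558 268.44120248]]
w-s (array([0.4695242 , 0.22951876, 0.15137765]), np.float64(0.00021266995257235272))
w-t (array([0.47147149, 0.22636746, 0.15789258]), np.float64(0.0030471901016141086))
L yaw -0.15104492 y at x=.575 0.2176221 resid 0.0006037322575810629
R yaw -0.15322724 y at x=.575 0.116924785 resid 0.0005775753917711072
```

The handle is at stand (-114, 46, 151) mm, which gives θ≈0.74. That fits a 112 mm lever, since the expected z is 152 mm. The refined yaw is -0.152 with centre (0.575, 0.167). I'll move above the handle.

drive_tool:
  targets:
    - [0,[-1.13,-1.31,2.9],0]
    - [0,[-1.13,-1.31,2.9],0]
    - [0,[-1.13,-1.31,2.9],0]
    - [0,[-1.13,-1.31,2.9],0]
    - [0,[0,0,0],0]

```text
time: 4.42
ee_pos: [0.4657, 0.2238, 0.1996]
tool_rot: [0.997, -0.075, -0.005, 0.001]
force: [-2.3, 0.5, -0.4]
width: -0.0001
```

drive_tool:
  targets:
    - [0,[0,0,0],0]
    - [0,[0,0,0.8],0]
    - [0,[0,0,0.8],0]
    - [0,[0,0,0.8],0]
    - [0,[0,0,0],0]

```text
time: 4.83
ee_pos: [0.4712, 0.2219, 0.1797]
tool_rot: [0.997, -0.078, -0.001, 0.0]
force: [-0.4, 0.3, -0.1]
width: -0.0002
```

```bash
sed -i 's/^C0=.*/C0=np.array([0.575,0.167]); YAW=-0.152/' h.py
python3 - <<'E'
from h import *
s,M=info(st2w([-.112,.062,.088])[0])
d=s["ee_pos"][:2]-C0; c,sn=np.cos(YAW),np.sin(YAW); print("stand",c*d[0]+sn*d[1],-sn*d[0]+c*d[1])
cv2.imwrite("pics/w2.png",capture("wrist")[:,:,::-1])
E
```

```text
t 4.83 pos [0.4712 0.2219 0.1797] head -0.1553 tilt [-0.001 -0.    -1.   ] F [-0.4  0.3 -0.1] w -0.0002 q [ 0.3   0.32 -0.35  0.91 -0.   -2.69]
tool-shift cm [-0.11 -2.35  9.17]
stand -0.11092574953621552 0.03850510620243324
```

View pics/w2.png

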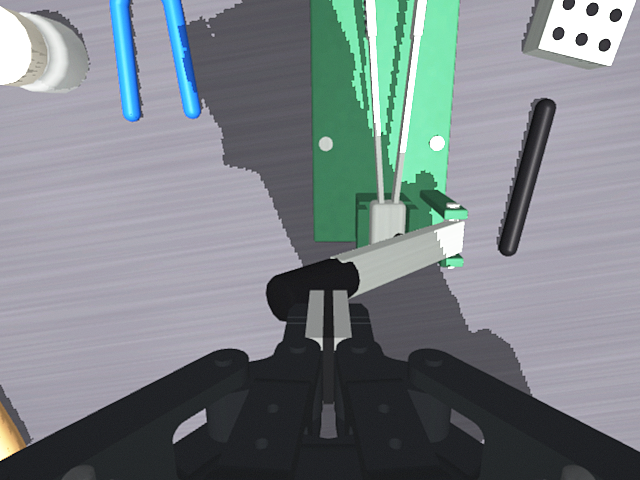

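The fingertips are at about (328,295), over the handle, which spans about (270–358, 262–318). I'll push down in steps while tracking outwards.

drive_tool:
  targets:
    - [0,[0,-0.5,0.5],0]
    - [0,[0,-0.3,0.8],0]
    - [0,[0,-0.3,0.8],0]
    - [0,[0,-0.3,1.0],0]
    - [0,[0,-0.2,1.0],0]

```text
time: 5.3
ee_pos: [0.474, 0.2389, 0.1389]
tool_rot: [0.997, -0.077, 0.0, -0.0]
force: [-0.5, -0.3, 1.1]
width: -0.0002
```

drive_tool:
  targets:
    - [0,[0,-0.2,1.0],0]
    - [0,[0,-0.2,1.0],0]
    - [0,[0,-0.2,1.0],0]
    - [0,[0,-0.1,1.0],0]
    - [0,[0,0,0.5],0]

```text
time: 5.72
ee_pos: [0.4743, 0.2453, 0.093]
tool_rot: [0.997, -0.077, -0.001, 0.0]
force: [-0.4, 0.8, 0.7]
width: 0.0002
```

Run:
```python
from h import *
s,M=info(st2w([-.112,.062,.087])[0])
cv2.imwrite("pics/w3.png",capture("wrist")[:,:,::-1])
```

```text
t 5.72 pos [0.4743 0.2453 0.093 ] head -0.1541 tilt [-0.002 -0.    -1.   ] F [-0.4  0.8  0.7] w 0.0002 q [ 0.34  0.43 -0.42  0.72  0.   -2.65]
tool-shift cm [-0.06  0.01  0.6 ]
```

View pics/w3.png

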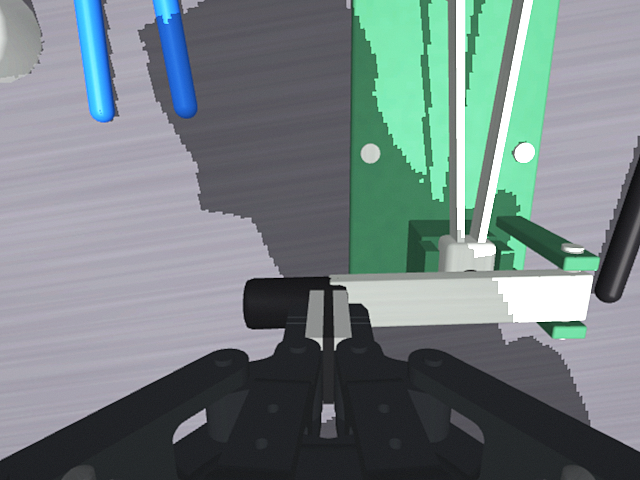

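The lever is almost level: handle at (245–330, 278–328), bar running to (590,295). I'll finish gently and watch the force.

drive_tool:
  targets:
    - [0,[0,0,0.2],0]
    - [0,[0,0,0.2],0]
    - [0,[0,0,0.2],0]
    - [0,[0,0,0.1],0]
    - [0,[0,0,0],0]

```text
time: 6.18
ee_pos: [0.475, 0.2452, 0.0879]
tool_rot: [0.997, -0.077, 0.0, -0.0]
force: [-0.1, 1.1, 1.1]
width: -0.0002
```

Run:
```python
from h import *
s,M=info(st2w([-.112,.062,.087])[0])
cv2.imwrite("pics/w4.png",capture("wrist")[:,:,::-1])
im=capture("side")
cv2.imwrite("pics/side2z.png",cv2.resize(im[230:330,240:400,::-1],None,fx=5,fy=5,interpolation=cv2.INTER_CUBIC))
```

```text
t 6.18 pos [0.475  0.2452 0.0879] head -0.1545 tilt [ 0.  0. -1.] F [-0.1  1.1  1.1] w -0.0002 q [ 0.34  0.44 -0.43  0.7  -0.   -2.65]
tool-shift cm [-0.14  0.02  0.09]
```

View pics/side2z.png

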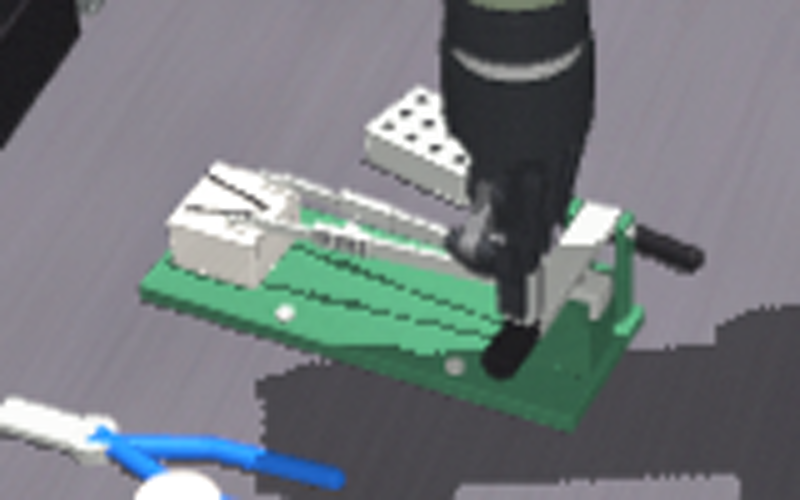

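drive_tool:
  targets:
    - [0,[0,0,0.1],0]
    - [0,[0,0,0.1],0]
    - [0,[0,0,0.1],0]
    - [0,[0,0,0],0]
    - [0,[0,0,0],0]

```text
time: 6.7
ee_pos: [0.4753, 0.2453, 0.0865]
tool_rot: [0.997, -0.077, 0.001, -0.0]
force: [-4.4, -2.2, 14.8]
width: -0.0001
```

The force rose to 15 N at z=0.0865, so the lever is on its stop. Now I'll lift, go over the grip point and open the fingers.

drive_tool:
  targets:
    - [0,[0,0,-2.0],0]
    - [0,[0,0,-3.0],0]
    - [0,[0,0,-3.0],0]
    - [6.0,[3.3,1.5,0],0]
    - [6.0,[3.3,1.5,0],0]

```text
time: 7.12
ee_pos: [0.5367, 0.2064, 0.1675]
tool_rot: [0.997, -0.075, 0.002, -0.001]
force: [1.7, 2.0, -0.2]
width: 0.0232
```

drive_tool:
  targets:
    - [6.0,[3.3,1.6,0],0]
    - [6.0,[3.3,1.6,0],0]
    - [6.0,[0,0,0],0]
    - [6.0,[0,0,0],0]
    - [6.0,[0,0,0],0]

```text
time: 7.53
ee_pos: [0.5952, 0.1635, 0.1642]
tool_rot: [0.997, -0.077, -0.001, 0.0]
force: [-1.0, 0.8, -0.4]
width: 0.0601
```

Run:
```python
from h import *
import json
s,M=info(st2w([.020,0,.16])[0])
m=camera_model("wrist"); im=capture("wrist")
json.dump({k:v.tolist() for k,v in m.items()},open("w5.json","w"))
cv2.imwrite("pics/w5.png",im[:,:,::-1])
im=capture("side")
cv2.imwrite("pics/side3z.png",cv2.resize(im[230:330,240:400,::-1],None,fx=5,fy=5,interpolation=cv2.INTER_CUBIC))
```

```text
t 7.53 pos [0.5952 0.1635 0.1642] head -0.1549 tilt [-0.001  0.    -1.   ] F [-1.   0.8 -0.4] w 0.0601 q [ 0.15  0.5  -0.1   0.97  0.   -2.84]
tool-shift cm [-0.05 -0.04  0.42]
```

View pics/w5.png

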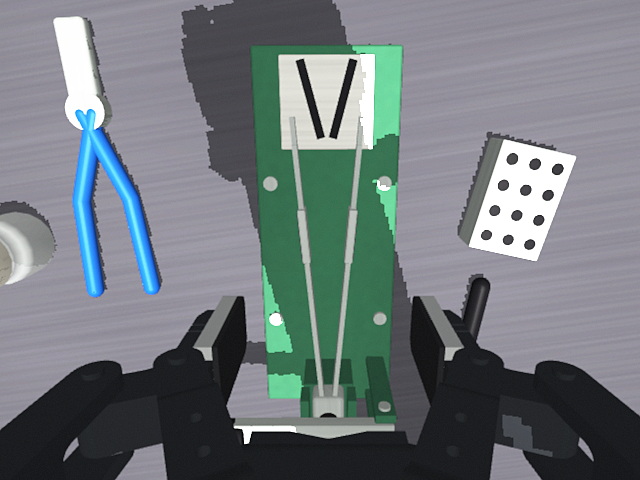

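View pics/side3z.png

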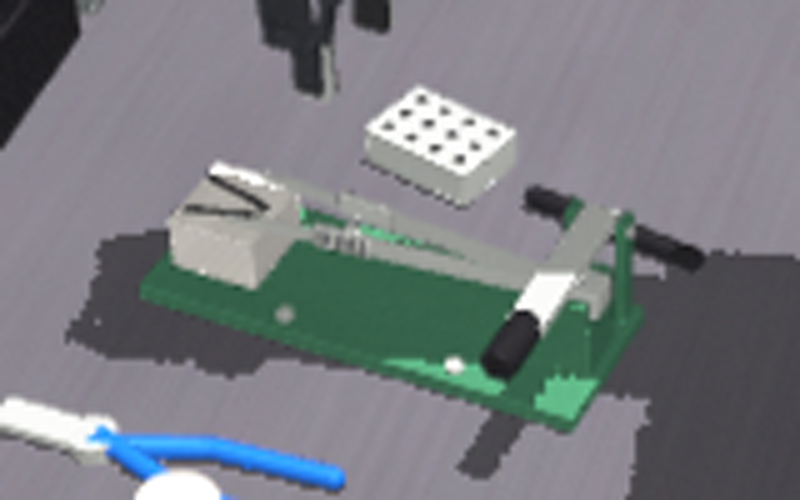

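The clamp is down in the side view. The wrist view shows the V bands at about (300–320, 60–137) and (333–355, 60–137), and the tips at about (293,118) and (362,118). The grip is roughly centred. Now I'll measure the bands, tips and rests in the stand frame.

```bash
cat >> h.py <<'E'
def w2st(p):
    p=np.atleast_2d(p); d=p[:,:2]-C0; c,s=np.cos(YAW),np.sin(YAW)
    return np.c_[c*d[:,0]+s*d[:,1],-s*d[:,0]+c*d[:,1],p[:,2]]
def bands(m,im,roi):
    x0,y0,x1,y1=roi; v=cv2.cvtColor(im,cv2.COLOR_RGB2HSV)[:,:,2]
    d=np.zeros(v.shape,np.uint8); d[y0:y1,x0:x1]=v[y0:y1,x0:x1]<50
    n,l,st,ce=cv2.connectedComponentsWithStats(d); out=[]
    for k in range(1,n):
        if st[k,4]<150: continue
        ys,xs=np.where(l==k); p=w2st(onz(m,np.c_[xs,ys],0.046))
        vx,vy,cx,cy=cv2.fitLine(p[:,:2].astype(np.float32),cv2.DIST_L2,0,1e-5,1e-5).ravel()
        t=(p[:,0]-cx)*vx+(p[:,1]-cy)*vy
        print("band px",st[k],"slope %.3f"%(vy/vx),"ctr",round(p[:,0].mean()*1e3,1),round(p[:,1].mean()*1e3,1),"len %.1f"%(np.ptp(t)*1e3),"y@x=90: %.2f"%((cy+(0.09-cx)*vy/vx)*1e3))
        out.append((vx,vy,cx,cy))
    return out
E
python3 - <<'E'
from h import *
import json
m={k:np.array(v) for k,v in json.load(open("w5.json")).items()}; im=load("pics/w5.png")
bands(m,im,(275,50,380,150))
print("tips",(w2st(onz(m,[[293,118],[362,118]],0.0525))*1e3).round(1))
g=cv2.inRange(cv2.cvtColor(im,cv2.COLOR_RGB2HSV),(45,60,20),(95,255,255))
for y in (90,170,200,230): 
    xs=np.where(g[y,235:410])[0]+235
    print(y,(w2st(onz(m,[[xs.min()-.5,y],[xs.max()+.5,y]],.012))*1e3).round(1).tolist())
col=g[40:52,320]; print(np.where(g[:,320])[0][:3], (w2st(onz(m,[[320,np.where(g[:,320])[0][0]]],.012))*1e3).round(1))
cv2.imwrite("pics/w5z.png",cv2.resize(im[45:275,235:405,::-1],None,fx=2.6,fy=2.6,interpolation=cv2.INTER_CUBIC)); 
cv2.imwrite("pics/w5tz.png",cv2.resize(im[50:155,270:385,::-1],None,fx=5.5,fy=5.5,interpolation=cv2.INTER_CUBIC));
E
```

```text
band px [296  59  28  79 558] slope 0.271 ctr 99.3 10.3 len 44.8 y@x=90: 7.73
band px [330  59  27  79 580] slope -0.269 ctr 99.4 -9.1 len 45.0 y@x=90: -6.61
tips [[ 88.2  20.   52.5]
 [ 88.1 -20.2  52.5]]
90 [[105.9, 50.3, 12.0], [105.6, -48.6, 12.0]]
170 [[53.1, 50.4, 12.0], [52.7, -48.9, 12.0]]
200 [[31.8, 50.1, 12.0], [31.4, -49.1, 12.0]]
230 [[9.6, 49.7, 12.0], [9.2, -49.3, 12.0]]
[45 46 47] [[133.2   4.6  12. ]]
```

View pics/w5tz.png

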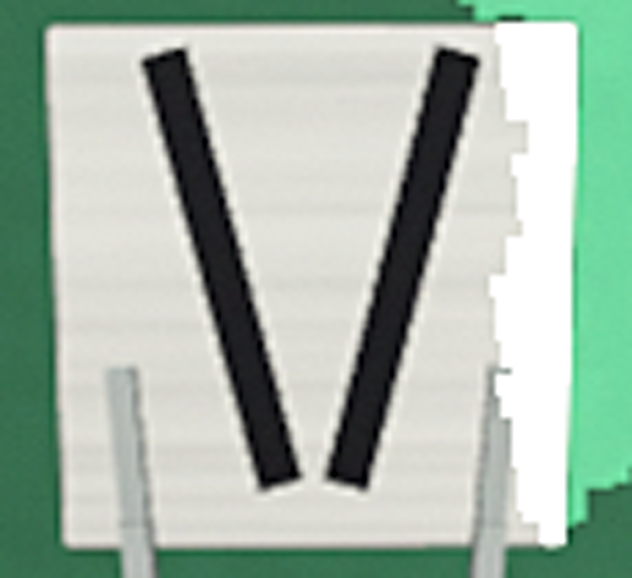

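View pics/w5z.png

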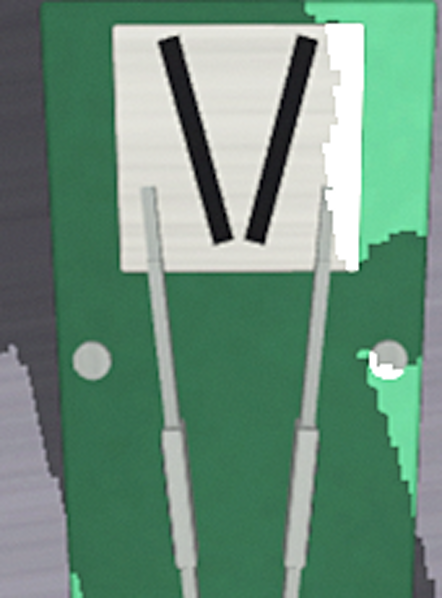

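The tips measure ±20 mm, which matches the given values. The bands at the tip measure ±6.9 mm, while the formula gives about ±6.2 from the gauge offset. I'll aim for a tip half-gap of about 6.6 mm, which means an opening of about 16 mm. Now I'll descend.

drive_tool:
  targets:
    - [6,[-0.05,-0.07,2.5],0]
    - [6,[0,0,3.0],0]
    - [6,[0,0,3.0],0]
    - [6,[0,0,2.0],0]
    - [6,[0,0,1.5],0]

```text
time: 8.05
ee_pos: [0.5929, 0.1653, 0.0427]
tool_rot: [0.997, -0.076, -0.002, 0.0]
force: [-0.5, -0.2, 0.3]
width: 0.06
```

drive_tool:
  targets:
    - [5,[0,0,0.8],0]
    - [4.5,[0,0,0],0]
    - [4.5,[0,0,0],0]
    - [4.5,[0,0,0],0]
    - [4.5,[0,0,0],0]

```text
time: 8.47
ee_pos: [0.5965, 0.1648, 0.0383]
tool_rot: [0.997, -0.077, 0.001, -0.0]
force: [0.7, 0.6, 0.3]
width: 0.0448
```

```bash
cat > look.py <<'E'
import sys,json
from h import *
n=sys.argv[1]
s,M=info(st2w([.020,0.0003,.036])[0])
m=camera_model("wrist"); im=capture("wrist")
json.dump({k:v.tolist() for k,v in m.items()},open(n+".json","w"))
cv2.imwrite(f"pics/{n}.png",im[:,:,::-1])
print(proj(m,st2w([[.0893,.02,.0525],[.0893,-.02,.0525],[.02,.0165,.063],[.02,-.0165,.063]])).round(0).tolist())
E
python3 look.py w6
```

```text
t 8.47 pos [0.5965 0.1648 0.0383] head -0.1541 tilt [ 0.003  0.    -1.   ] F [0.7 0.6 0.3] w 0.0448 q [ 0.15  0.63 -0.24  0.7   0.   -2.84]
tool-shift cm [-0.16  0.08  0.23]
[[264.0, 121.0], [400.0, 120.0], [280.0, 349.0], [384.0, 348.0]]
```

View pics/w6.png

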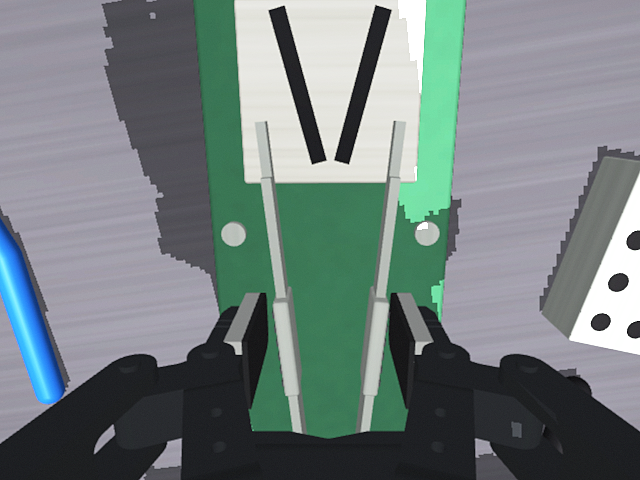

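The pads straddle the rests at the right height. The pads' midline is at column ~328.5 and the rests' midline at ~332, so the tool sits about 1 mm left of centre. I'll shift by 0.1 cm and close partway.

drive_tool:
  targets:
    - [4.0,[-0.1,0.1,0.15],0]
    - [3.5,[0,0,0],0]
    - [3.0,[0,0,0],0]
    - [2.6,[0,0,0],0]
    - [2.4,[0,0,0],0]

```text
time: 8.93
ee_pos: [0.595, 0.1638, 0.0362]
tool_rot: [0.997, -0.077, 0.001, -0.0]
force: [-0.7, 1.2, 5.8]
width: 0.0241
```

drive_tool:
  targets:
    - [2.3,[0,0,0],0]
    - [2.2,[0,0,0],0]
    - [2.2,[0,0,0],0]
    - [2.2,[0,0,0],0]
    - [2.2,[0,0,0],0]

```text
time: 9.35
ee_pos: [0.595, 0.1638, 0.0363]
tool_rot: [0.997, -0.077, 0.001, -0.0]
force: [-0.4, 0.4, 6.5]
width: 0.0222
```

```bash
python3 look.py w7
```

```text
t 9.35 pos [0.595  0.1638 0.0363] head -0.1543 tilt [ 0.002  0.    -1.   ] F [-0.4  0.4  6.5] w 0.0222 q [ 0.15  0.63 -0.24  0.7   0.   -2.84]
tool-shift cm [-0.02 -0.04  0.03]
[[258.0, 116.0], [397.0, 116.0], [275.0, 349.0], [381.0, 348.0]]
```

View pics/w7.png

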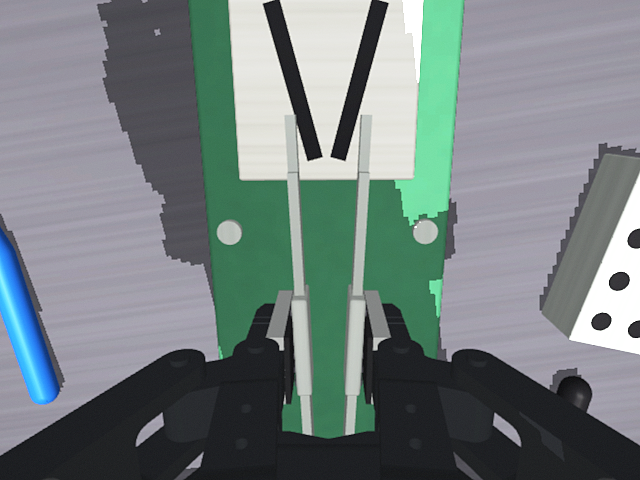

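The arms are squeezed partway. The left tip is at about (291,116) and the right tip at about (366,116), with the bands at that row about 17 px further in on each side. Next I'll get the numbers.

```bash
cat > tips.py <<'E'
import sys,json
from h import *
n=sys.argv[1]
m={k:np.array(v) for k,v in json.load(open(n+".json")).items()}; im=load(f"pics/{n}.png")
b=bands(m,im,(240,0,400,170))
t=np.array(json.loads(sys.argv[2]))
T=w2st(onz(m,t,0.0525)); print("tips",(T*1e3).round(1).tolist(),"mid %.2f half %.2f"%(T[:,1].mean()*1e3,(T[0,1]-T[1,1])*500))
for p,(vx,vy,cx,cy) in zip(T,sorted(b,key=lambda a:-a[3])):
    print("tip y in band frame mm %.2f"%((-(p[0]-cx)*vy+(p[1]-cy)*vx)*1e3*np.sign(vx)))
cv2.imwrite(f"pics/{n}z.png",cv2.resize(im[0:190,220:430,::-1],None,fx=3.1,fy=3.1,interpolation=cv2.INTER_CUBIC))
E
python3 tips.py w7 '[[291,116],[366,116]]'
```

```text
band px [ 264    0   58  160 2479] slope 0.272 ctr 99.8 10.4 len 45.3 y@x=90: 7.71
band px [ 331    0   57  160 2528] slope -0.269 ctr 99.8 -9.2 len 45.4 y@x=90: -6.59
tips [[89.3, 10.6, 52.5], [89.3, -11.1, 52.5]] mid -0.26 half 10.82
tip y in band frame mm 2.92
tip y in band frame mm -4.52
```

View pics/w7z.png

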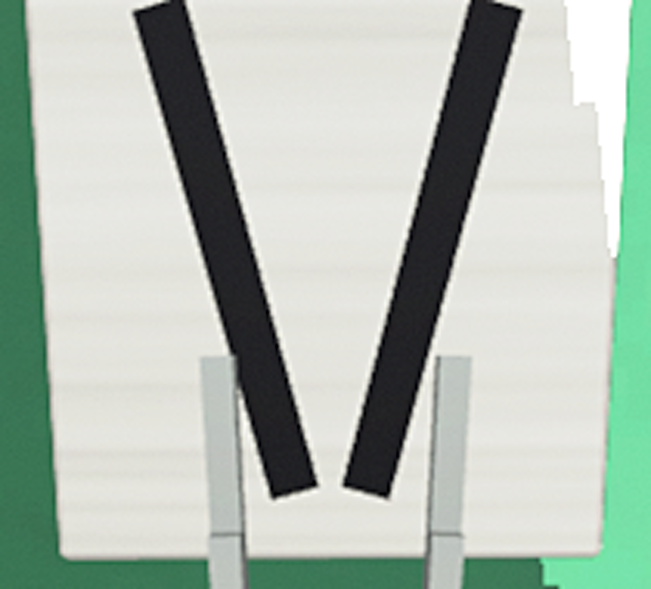

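The tips need to move about 0.75 mm left and about 4 mm inwards each. I'll set the opening to 1.7 cm and shift the tool -0.05 cm in y.

drive_tool:
  targets:
    - [2.1,[0,-0.03,0],0]
    - [2.0,[0,-0.02,0],0]
    - [1.9,[0,0,0],0]
    - [1.8,[0,0,0],0]
    - [1.75,[0,0,0],0]

```text
time: 9.82
ee_pos: [0.5952, 0.1641, 0.0365]
tool_rot: [0.997, -0.077, 0.001, -0.0]
force: [-1.2, 0.3, 7.3]
width: 0.0178
```

drive_tool:
  targets:
    - [1.7,[0,0,0],0]
    - [1.7,[0,0,0],0]
    - [1.7,[0,0,0],0]
    - [1.7,[0,0,0],0]
    - [1.7,[0,0,0],0]

```text
time: 10.23
ee_pos: [0.5952, 0.1641, 0.0365]
tool_rot: [0.997, -0.077, 0.001, -0.0]
force: [-1.1, 0.3, 7.2]
width: 0.0171
```

```bash
python3 look.py w8; python3 tips.py w8 '[[302,116],[352,116]]'
```

```text
t 10.23 pos [0.5952 0.1641 0.0365] head -0.1544 tilt [ 0.002  0.    -1.   ] F [-1.1  0.3  7.2] w 0.0171 q [ 0.15  0.63 -0.24  0.7  -0.   -2.84]
tool-shift cm [-0.04 -0.01  0.05]
[[260.0, 117.0], [398.0, 116.0], [276.0, 349.0], [383.0, 348.0]]
band px [ 265    0   58  161 2173] slope 0.289 ctr 101.8 10.8 len 45.3 y@x=90: 7.36
band px [ 332    0   57  160 2235] slope -0.287 ctr 101.6 -9.6 len 45.4 y@x=90: -6.24
tips [[89.5, 7.8, 52.5], [89.4, -6.7, 52.5]] mid 0.54 half 7.23
tip y in band frame mm 0.54
tip y in band frame mm -0.59
```

View pics/w8z.png

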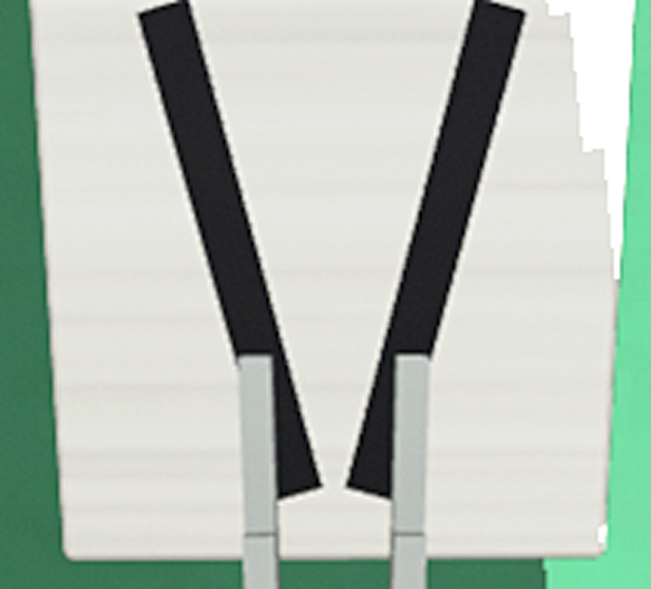

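Both tips are over their bands in the zoom: left tip centre at column ~256 on a band spanning about 240–285, right at ~413 on about 385–430. The unoccluded band fit gives a residual of about 0.1 mm on the left and 0.6 mm on the right, both outward. I'll trim slightly inward and hold.

drive_tool:
  targets:
    - [1.64,[0,-0.02,0],0]
    - [1.64,[0,0,0],0]
    - [1.64,[0,0,0],0]
    - [1.64,[0,0,0],0]
    - [1.64,[0,0,0],0]

```text
time: 10.7
ee_pos: [0.5952, 0.1642, 0.0365]
tool_rot: [0.997, -0.077, 0.001, -0.0]
force: [-0.1, 0.5, 6.8]
width: 0.0167
```

drive_tool:
  targets:
    - [1.64,[0,0,0],0]
    - [1.64,[0,0,0],0]
    - [1.64,[0,0,0],0]
    - [1.64,[0,0,0],0]
    - [1.64,[0,0,0],0]

```text
time: 11.12
ee_pos: [0.5952, 0.1643, 0.0365]
tool_rot: [0.997, -0.077, 0.001, -0.0]
force: [-1.2, -1.1, 7.5]
width: 0.0169
```

```bash
python3 look.py w9; python3 tips.py w9 '[[304,116],[353,116]]'; python3 -c "
from h import *
im=capture('side');cv2.imwrite('pics/side4z.png',cv2.resize(im[230:330,240:400,::-1],None,fx=5,fy=5,interpolation=cv2.INTER_CUBIC))"
```

```text
t 11.12 pos [0.5952 0.1643 0.0365] head -0.1544 tilt [ 0.002 -0.    -1.   ] F [-1.2 -1.1  7.5] w 0.0169 q [ 0.15  0.63 -0.24  0.7  -0.   -2.84]
tool-shift cm [-0.04  0.01  0.05]
[[260.0, 117.0], [399.0, 116.0], [277.0, 349.0], [383.0, 348.0]]
band px [ 266    0   57  160 2134] slope 0.291 ctr 102.1 10.9 len 45.4 y@x=90: 7.33
band px [ 333    0   57  160 2146] slope -0.290 ctr 102.4 -9.8 len 45.4 y@x=90: -6.18
tips [[89.5, 7.3, 52.5], [89.4, -6.8, 52.5]] mid 0.24 half 7.08
tip y in band frame mm 0.15
tip y in band frame mm -0.79
```

View pics/w9z.png

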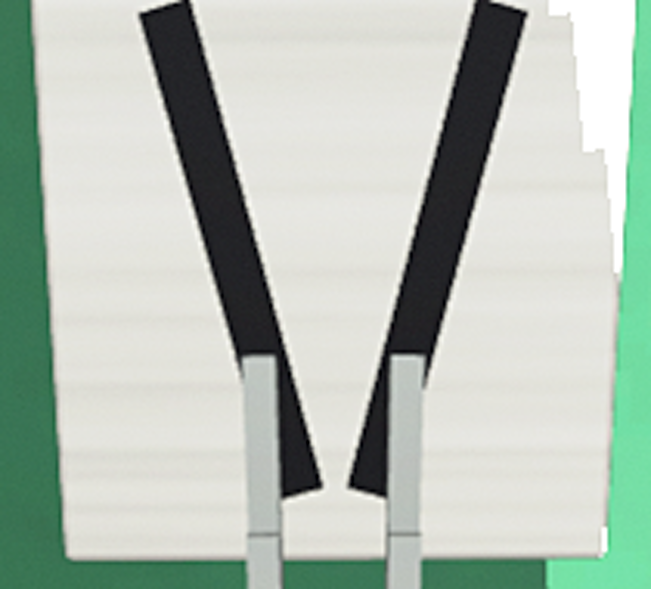

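View pics/side4z.png

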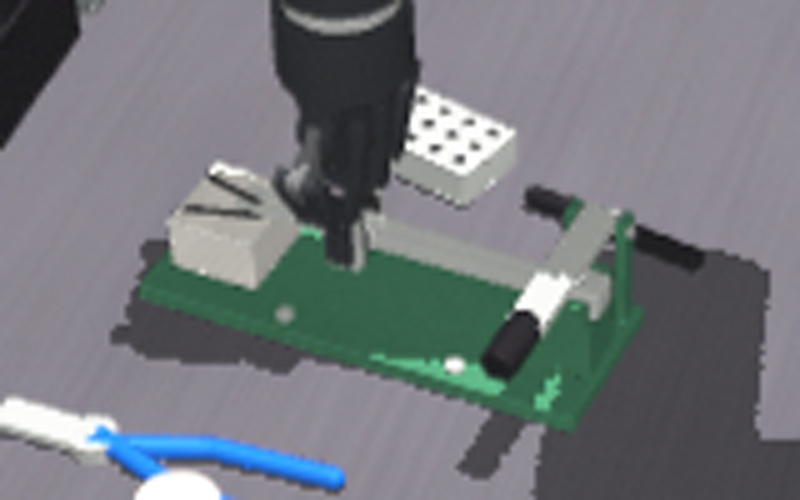

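The visible band width is balanced around both tips: left tip centre ~260 against band centre ~260, right ~406 against ~409, in zoomed px, so within about 0.5 mm. The clamp is still down. I'll hold for over 2 s.

drive_tool:
  targets:
    - [1.64,[0,0,0],0]
    - [1.64,[0,0,0],0]
    - [1.64,[0,0,0],0]
    - [1.64,[0,0,0],0]
    - [1.64,[0,0,0],0]

```text
time: 11.63
ee_pos: [0.5952, 0.1643, 0.0365]
tool_rot: [0.997, -0.077, 0.001, -0.0]
force: [-1.5, -0.4, 6.6]
width: 0.0165
```

drive_tool:
  targets:
    - [1.64,[0,0,0],0]
    - [1.64,[0,0,0],0]
    - [1.64,[0,0,0],0]
    - [1.64,[0,0,0],0]
    - [1.64,[0,0,0],0]

```text
time: 12.05
ee_pos: [0.5952, 0.1643, 0.0365]
tool_rot: [0.997, -0.077, 0.001, -0.0]
force: [-1.3, -0.2, 7.5]
width: 0.0162
```

drive_tool:
  targets:
    - [1.64,[0,0,0],0]
    - [1.64,[0,0,0],0]
    - [1.64,[0,0,0],0]
    - [1.64,[0,0,0],0]
    - [1.64,[0,0,0],0]

```text
time: 12.47
ee_pos: [0.5952, 0.1643, 0.0365]
tool_rot: [0.997, -0.077, 0.001, -0.0]
force: [-1.4, -0.5, 6.6]
width: 0.0167
```

drive_tool:
  targets:
    - [1.64,[0,0,0],0]
    - [1.64,[0,0,0],0]
    - [1.64,[0,0,0],0]
    - [1.64,[0,0,0],0]
    - [1.64,[0,0,0],0]

```text
time: 12.88
ee_pos: [0.5952, 0.1643, 0.0365]
tool_rot: [0.997, -0.077, 0.001, -0.0]
force: [-1.4, -0.4, 7.5]
width: 0.0167
```

drive_tool:
  targets:
    - [1.64,[0,0,0],0]
    - [1.64,[0,0,0],0]
    - [1.64,[0,0,0],0]
    - [1.64,[0,0,0],0]
    - [1.64,[0,0,0],0]

```text
time: 13.3
ee_pos: [0.5952, 0.1643, 0.0365]
tool_rot: [0.997, -0.077, 0.001, -0.0]
force: [-1.4, -0.4, 9.0]
width: 0.0165
```

```bash
python3 look.py w10; python3 tips.py w10 '[[304,116],[351,116]]'
```

```text
t 13.30 pos [0.5952 0.1643 0.0365] head -0.1544 tilt [ 0.002 -0.    -1.   ] F [-1.4 -0.4  9. ] w 0.0165 q [ 0.15  0.63 -0.24  0.7  -0.   -2.84]
tool-shift cm [-0.04  0.01  0.05]
[[260.0, 117.0], [399.0, 116.0], [277.0, 349.0], [383.0, 348.0]]
band px [ 266    0   57  160 2134] slope 0.292 ctr 102.1 10.9 len 45.4 y@x=90: 7.32
band px [ 333    0   57  160 2146] slope -0.290 ctr 102.4 -9.8 len 45.4 y@x=90: -6.18
tips [[89.5, 7.3, 52.5], [89.4, -6.3, 52.5]] mid 0.53 half 6.79
tip y in band frame mm 0.15
tip y in band frame mm -0.24
```

View pics/w10z.png

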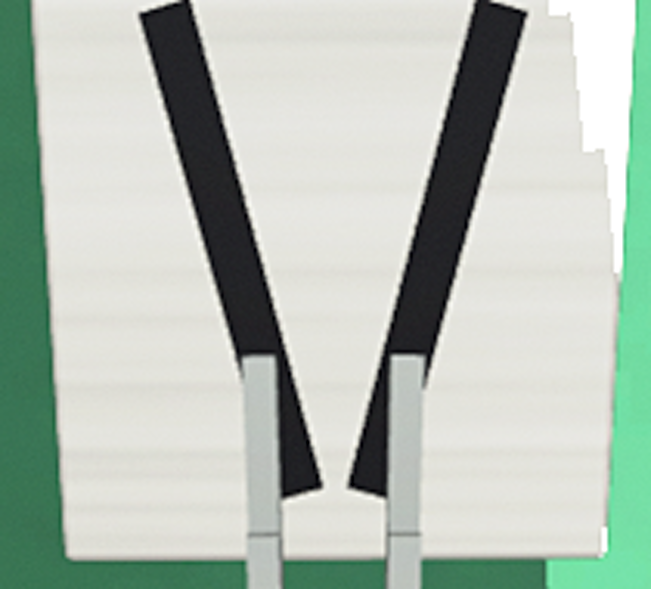

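The picture is unchanged after 2 s: both tips sit on their bands, steady. Handing in.

```bash
python3 -c "
from workcell import ticket; print(ticket.hand_in())"
```

```text
the job is handed in; nothing more can be done
None
```

I pushed the clamp lever down onto its stop and squeezed the tweezer arms at their rests until both tips stood over their bands. I held them there for more than 2 s and handed the job in while still squeezing, at about 13.3 s.

**Clamp:** the force rose to about 15 N when the lever reached its stop. The last side view, taken at 11 s just before the hold, still showed it down.

**Tips:** at hand-in the opening was about 16.5 mm. The last pictures put each tip about 0.5 mm or less from the centre of its band, about 13.6 mm apart. Two wrist pictures 2 s apart looked the same.

**What I could not confirm or what disagreed:**
- The band positions in the pictures were about ±7.0 mm at the tips, while the given formula and gauge position suggest about ±6.2 mm. I aimed between the two, which stays inside the 2.5 mm tolerance either way.
- The force on each arm could not be read. I inferred it from the arms' deflection and the spring rate as about 6 N per arm.
- There was a steady upward force of 7 to 9 N on the tool during the hold, probably friction as the pads swung forward while closing.

I saw no contact with any bystander, though I did not measure their positions at the end.

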